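# Slide the mortised block under the bench clamp

## Task

Slide the mortised block, the wooden one with the slot through its middle, lengthwise along the bench under the low bar of the wooden bench clamp until its end meets the stop behind the bar (a gap of up to a centimetre does no harm). It must lie flat, slot upward, straight and midway between the two posts, ready to be clamped; either end may go first. Let go of it, and leave the similar block with the tenon where it lies.

Things in the scene. Friction and masses are not known exactly. Their poses are not given: they have to be found in the camera images.
- mortise_mid (a point): Centre of the mortised block: loose light pine, 150 mm long, 45 wide, 45 high, 0.11 to 0.22 kg, lying flat, with a slot 46 x 16 mm (along x, y) through its middle from the top. The point is 22.5 mm above its underside; its x axis runs along the block's length, y across, z up out of the slotted top. Grasp it across the 45 mm width.
- clamp: Fixed dark wooden clamp. Origin: bench top, middle of the opening; x points the way the block slides in (away from the robot), z up. In mm: opening y -42..42 between posts; bar x -13..13, y -62..62, z 58..78; round screw pad under its middle down to z 54 (9 above the block); T-handle up to z 105; stop face at x 24, 30 high. Bench flat through the opening. Home: block's centre at x -51, y 0.
- tenon_block: Tenon block, a bystander of the same pine and nearly the same size (154 mm long, 45 x 45 mm), with a narrower tongue at one end and no slot; to be left alone. Origin at the centre of its underside; its length runs along its y axis turned 8 degrees counter-clockwise.

How it is judged:
By the outcome, as a careful person would: the job done as asked, in the order asked, and still so for the second after the job is handed in, with the robot touching nothing.
It also fails if it takes over 35 s, if anything falls off the work surface, if the arm or the gripper's body presses on something with over 40 N, if the wrist force passes 120 N, or if a joint passes its speed limit or range.

## Robot

A 6-joint arm with a two-finger parallel gripper is mounted at the origin on the work surface; the furniture and walls round the work are solid. World frame = base frame: x ahead of the robot, y to its left, z up, the work surface at z = 0. Lengths are in m, angles in rad, forces in N, time in s.
With the tool pointing down it reaches from about 0.325 to 0.925 m from the base axis. Payload 3.1 kg.
Tool frame: the origin (TCP) lies midway between the tips of the shut fingers; the grasp point (between the pads) lies 19 mm behind it; x points along the fingers, z is the direction in which the jaws open and shut, and the axes are right-handed (so a half turn about x gives the same grasp; the last joint's range is limited). The gripper opens to 85 mm and grips with 20 to 120 N. Pads are 22 mm wide; open, the fingers measure 114 mm over their backs; the gripper's body (76 mm by 85 mm) begins 54 mm behind the grasp point. The pads swing forward as they close: fully open they stand 13 mm farther back than shut.
Start: joints at [-0.112, 0.217, 1.613, -0, 1.311, -0.112], TCP at [0.625, 0, 0.231] pointing down, gripper open.
Joint ranges: [-2.75, 2.75], [-0.78, 2.1], [0.31, 2.55], [-1.13, 4.27], [0.13, 2.63], [-2.58, 2.58]. Speed limits (rad/s): [2.79, 2.79, 3.14, 3.14, 3.14, 3.14].

## Interface

Orientations are given as a unit quaternion [x, y, z, w].
In Python, from station import robot gives the robot as it stands. The module is installed in compiled form; this text tells all that it offers.
- The arm moves only by the tool arm_command, never from a script. Its arguments are lists of equal length, an entry for each row: "xyz": the shift along the tool's x, y, z in cm, a list of three; "delta_rot": the turn, a rotation vector about the tool's x, y, z in rad, a list of three. A call has 1 to 5 rows; each row shifts and turns the commanded pose from where the row before left it, along the tool's axes as they then stand; what a row does not reach is not made up. A row lasts 1/12 s, in which the tool goes at most 41.7 mm and 7.16 degrees, less where a joint would pass 70% of its speed; a pose out of reach is approached as far as the arm can. A call with a gripper value outside its range is refused whole. "grip" is the closure in counts, from 0 (fully open) to 255 (shut), set as the call begins (left out, the last holds). The fingers move at their own pace and stop on an object; the grip force is fixed at half the most. Time passes only in rows, so rows that do not move let the fingers close. It gives the time, the measured TCP pose, the force and the opening at its end, in the units of the state.
- robot.read_state(): the state, without advancing time (a new reading comes with each control period).
- robot.snapshot(name): name is "scene" or "side" or "wrist"; returns the picture (400x640x3 uint8, blue, green, red); there is no depth.
- robot.camera_model(name): a dict with "intrinsics" (3x3 intrinsics, pixels), "k1" (the pictures are not rectified: a ray, as slopes to the right and down, at radius r is drawn at 1 + k1 r^2 times it, then the intrinsics apply), "R" (3x3) and "t" (3): a world point X has camera coordinates R X + t; the wrist camera has in their place "mount" (4x4, takes a point from camera to tool coordinates, whose origin is the TCP and whose axes are the tool frame's). Camera axes: x right, y down, z forward; pixel columns grow to the right and rows downward; lengths in m; the calibration is good to about 2 mm. A picture is of the moment at which its call begins: read the wrist's pose just before it. camera_model takes no time and is no camera call.
- robot.finish_job(): hands the job in, once; it reports no verdict.
The state is a dict: "clock": time; "joint_pos": joint angles; "dq": joint speeds; "tau": joint torques, N m; "eef_pos": TCP position; "tcp_rot": TCP orientation; "force": force on the tool from outside, world axes, zero at the start; "ft_torque": the same for the moment, N m; "gripper_width": opening from 0.0 (shut) to 1.0 (fully open).
Only numpy, scipy, OpenCV 4.12 (cv2) and the standard library are available. Lean on these libraries where they do the work, as an engineer would, in place of code of your own. Each camera call takes 0.05 s, during which the arm holds its last target. There are 200 camera calls.

## Working session

There is one attempt and no reset: what is moved stays moved. The work goes in short steps, Python scripts to look and compute and a tool call to move; the robot and the scene stay as the last step left them, time stands still between calls to the robot, and variables do not carry over. Pictures are saved under pics/ and viewed, about 8 in all and at most 12, crops included, and the job is handed in when it is done.

Besides the shell and the picture viewer there is one more tool, called in YAML: its name, and indented under it one key for each argument. arm_command: Moves the arm, as the interface text tells. Its arguments: {"type":"object","properties":{"xyz":{"type":"array","items":{"type":"array","items":{"type":"number"}}},"delta_rot":{"type":"array","items":{"type":"array","items":{"type":"number"}}},"grip":{"type":"number"}},"required":["xyz","delta_rot"]}

```bash
mkdir -p pics
python3 - <<'E'
from station import robot
import cv2
print(robot.read_state())
for n in("scene","side","wrist"):
    cv2.imwrite(f"pics/{n}0.png",robot.snapshot(n)); print(n,robot.camera_model(n))
E
```

```text
{'clock': 0.0, 'joint_pos': array([-1.12221237e-01,  2.17807932e-01,  1.61494468e+00, -2.49560543e-05,
        1.31130524e+00, -1.12185973e-01]), 'dq': array([ 0.00097918, -0.00075836, -0.00081279,  0.00069355, -0.00035539,
        0.00056806]), 'tau': array([-2.90135131e-04, -3.96841800e+01, -3.03850436e+01, -2.80225659e-04,
        9.87685227e-03,  9.68610237e-06]), 'eef_pos': array([6.24172358e-01, 9.47854830e-05, 2.29929419e-01]), 'tcp_rot': array([9.93111262e-05, 7.07973298e-01, 7.89246487e-05, 7.06239190e-01]), 'force': array([ 0.7467036 , -0.39177496, -0.77861199]), 'ft_torque': array([-0.00146693,  0.03453116,  0.01566276]), 'gripper_width': 1.0002798882316848}
scene {'intrinsics': array([[427.65642814,   0.        , 312.51331163],
       [  0.        , 427.65642814, 201.72882641],
       [  0.        ,   0.        ,   1.        ]]), 'k1': -0.05924327767381688, 'R': array([[ 0.84132114, -0.54043802,  0.0102708 ],
       [-0.38194157, -0.6078143 , -0.69619137],
       [ 0.38249102,  0.58179767, -0.71778276]]), 't': array([-0.29061994,  0.34493444,  0.57633395])}
side {'intrins
[... 250 characters left out ...]
[-0.19477471, -0.49461478, -0.84700592],
       [ 0.32566603,  0.78194481, -0.53151101]]), 't': array([-0.36047823,  0.24132417,  0.5702942 ])}
wrist {'intrinsics': array([[319.09124596,   0.        , 325.11269267],
       [  0.        , 319.09124596, 197.49576344],
       [  0.        ,   0.        ,   1.        ]]), 'k1': -0.0073724585596424705, 'mount': array([[-1.24796938e-05, -2.99113945e-01,  9.54217401e-01,
        -1.43396721e-01],
       [-6.14577550e-04, -9.54217218e-01, -2.99113896e-01,
         7.65861998e-02],
       [ 9.99999811e-01, -5.90173443e-04, -1.71920377e-04,
         2.68732716e-04],
       [ 0.00000000e+00,  0.00000000e+00,  0.00000000e+00,
         1.00000000e+00]])}
```

View pics/scene0.png

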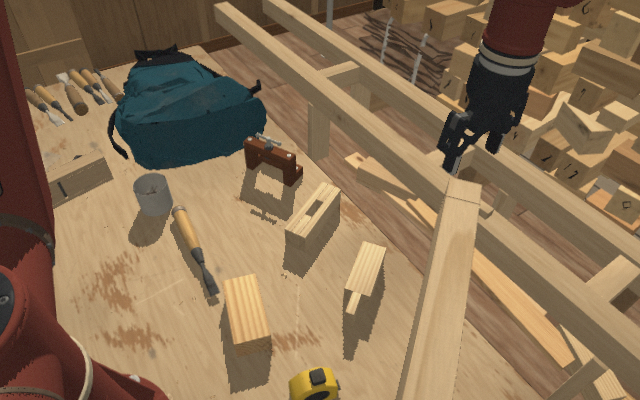

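View pics/side0.png

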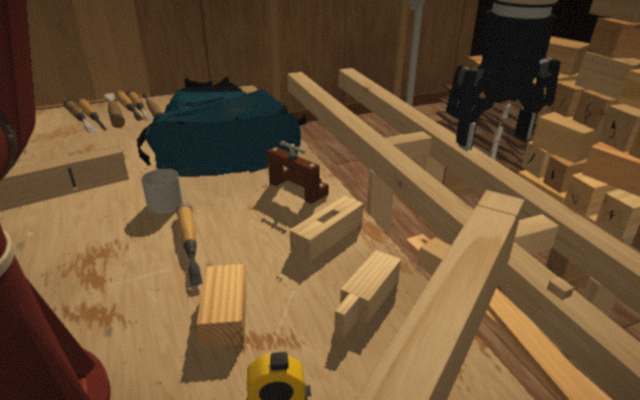

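The two views show the mortised block near (312,215) in the scene picture, the clamp near (272,160), and the tenon block at (365,275). Next, an enlarged crop and the wrist view.

```bash
cat > h.py <<'E'
import numpy as np, cv2
from scipy.spatial.transform import Rotation as Ro
from station import robot
def ray(n,uv,st=None):
    c=robot.camera_model(n); K=c["intrinsics"]
    d=np.array([(uv[0]-K[0,2])/K[0,0],(uv[1]-K[1,2])/K[1,1]]); s=d.copy()
    for _ in range(20): s=d/(1+c["k1"]*(s@s))
    v=np.array([*s,1.])
    if n=="wrist":
        R=Ro.from_quat(st["tcp_rot"]).as_matrix(); M=c["mount"]
        return R@M[:3,3]+st["eef_pos"], R@M[:3,:3]@v
    return -c["R"].T@c["t"], c["R"].T@v
def pt(n,uv,z,st=None):
    o,d=ray(n,uv,st); return o+d*(z-o[2])/d[2]
def px(n,X,st=None):
    c=robot.camera_model(n); X=np.asarray(X,float)
    if n=="wrist":
        R=Ro.from_quat(st["tcp_rot"]).as_matrix(); M=c["mount"]
        p=M[:3,:3].T@(R.T@(X-st["eef_pos"])-M[:3,3])
    else: p=c["R"]@X+c["t"]
    s=p[:2]/p[2]; s=s*(1+c["k1"]*(s@s)); K=c["intrinsics"]
    return K[:2,:2]@s+K[:2,2]
E
python3 - <<'E'
import cv2,numpy as np
a=cv2.imread("pics/scene0.png")[125:325,225:400]; b=cv2.imread("pics/side0.png")[140:340,255:415]
im=np.hstack([cv2.resize(x,None,fx=2.3,fy=3*2.3/3*1.2,interpolation=cv2.INTER_CUBIC) for x in(a,b)])
a=cv2.resize(cv2.imread("pics/scene0.png")[125:275,230:400],None,fx=4,fy=4,interpolation=cv2.INTER_CUBIC)
cv2.imwrite("pics/c0.png",a)
E
```

```text
(no output)
```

View pics/c0.png

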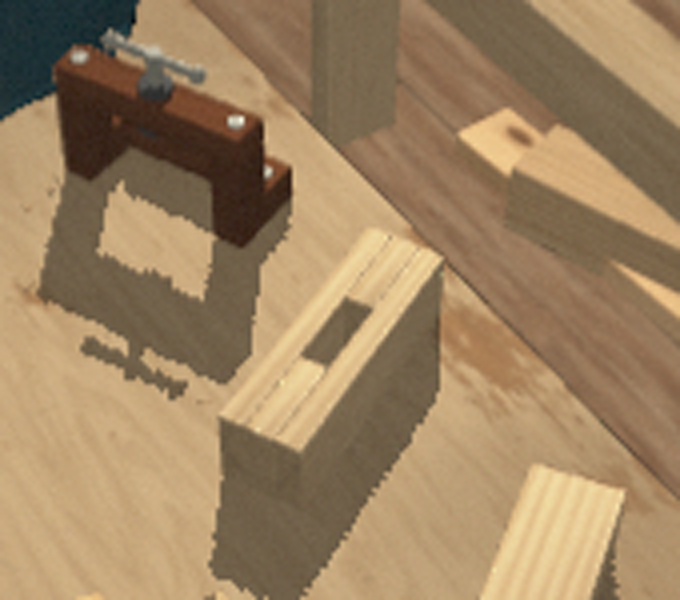

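View pics/wrist0.png

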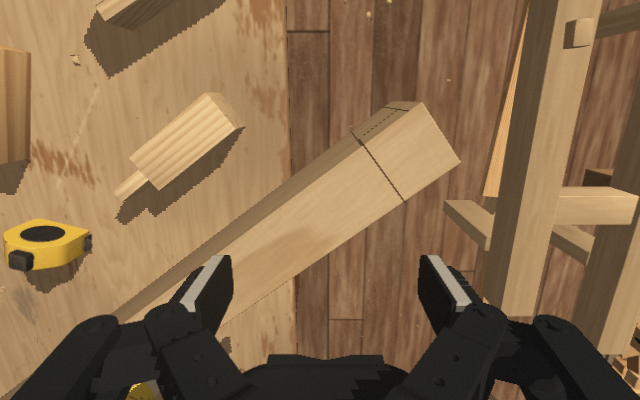

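The crop shows the block's top corners at crop (221,418), (300,453), (443,260), (370,228). The clamp's right post foot runs (216,237)–(245,247), its left post foot (66,173)–(87,182), and the bar bolts are at (80,57) and (236,121). The wrist view shows a raised beam under the tool at about (400,150), which I need to clear.

Run:
```python
from h import *
np.set_printoptions(precision=4,suppress=True)
f=lambda u,v:((u-1.5)/4+230,(v-1.5)/4+125)
C=[pt("scene",f(*p),.045) for p in[(221,418),(300,453),(443,260),(370,228)]]
for c in C:print(c, px("side",c))
print([np.linalg.norm(C[i]-C[(i+1)%4]) for i in range(4)],"mid",np.mean(C,0))
d=C[2]+C[3]-C[0]-C[1];print("yaw",np.degrees(np.arctan2(d[1],d[0])))
for n,p,z in[("Lfoot in",(87,182),0),("Lfoot out",(66,173),0),("Rfoot in",(216,237),0),("Rfoot out",(245,247),0),("boltL",(80,57),.079),("boltR",(236,121),.079),("bar front L",(57,66),.078),("bar front R",(250,128),.078)]:
    print(n,pt("scene",f(*p),z))
# beam tip heights by two views: top end corners
def tri(a,b):
    o,d=ray("scene",a);q,e=ray("side",b)
    s=np.linalg.lstsq(np.c_[d,-e],q-o,rcond=None)[0];return (o+s[0]*d+q+s[1]*e)/2,np.linalg.norm(o+s[0]*d-q-s[1]*e)
for a,b in[((452,179),(483,194)),((482,186),(523,200)),((400,398),(360,398)),((266,2),(340,70)),((218,6),(290,75))]:print("beam",tri(a,b))
for a in [(281,190),(262,146),(245,140),(303,170)]: pass
```

```text
[0.3992 0.1805 0.045 ] [289.7857 230.4304]
[0.4194 0.1429 0.045 ] [309.1608 240.1732]
[0.5489 0.2119 0.045 ] [362.6988 203.9578]
[0.5305 0.2517 0.045 ] [344.3574 195.4249]
[np.float64(0.04272351033685194), np.float64(0.14679435030065352), np.float64(0.04393354956167815), np.float64(0.14929139395971314)] mid [0.4745 0.1968 0.045 ]
yaw 28.264303138712624
Lfoot in [0.4414 0.4099 0.    ]
Lfoot out [0.4346 0.4234 0.    ]
Rfoot in [0.4812 0.3306 0.    ]
Rfoot out [0.4908 0.315  0.    ]
boltL [0.4507 0.4209 0.079 ]
boltR [0.4954 0.3281 0.079 ]
bar front L [0.4369 0.4217 0.078 ]
bar front R [0.4993 0.3203 0.078 ]
beam (array([0.6885, 0.0632, 0.1198]), np.float64(0.008711109416919821))
beam (array([0.723 , 0.0178, 0.1242]), np.float64(0.0009533720457191299))
beam (array([ 0.3584, -0.1805,  0.084 ]), np.float64(0.011824099013861182))
beam (array([ 1.2158,  1.8124, -0.221 ]), np.float64(0.0020789969947682496))
beam (array([ 1.0617,  2.1399, -0.3202]), np.float64(0.013710860518158143))
```

arm_command:
  xyz:
    - [-0.2,3.8,-1.5]
    - [-0.2,3.8,-1.5]
    - [-0.2,3.8,-1.5]
    - [-0.2,3.8,-1.5]
    - [-0.2,3.8,-1.5]
  delta_rot:
    - [0,0,0]
    - [0,0,0]
    - [0,0,0]
    - [0,0,0]
    - [0,0,0]
  grip: 0

```text
clock: 0.57
eef_pos: [0.5488, 0.1913, 0.241]
tcp_rot: [0.0, 0.707, -0.0, 0.707]
force: [1.1, -0.3, -0.0]
gripper_width: 0.997
```

arm_command:
  xyz:
    - [-0.2,3.8,-1.5]
    - [-0.2,3.8,-1.5]
    - [-0.2,3.8,-1.5]
    - [0,0,0]
    - [0,0,0]
  delta_rot:
    - [0,0,0]
    - [0,0,0]
    - [0,0,0]
    - [0.12,0,0]
    - [0.12,0,0]

```text
clock: 0.98
eef_pos: [0.5034, 0.3066, 0.2471]
tcp_rot: [0.085, 0.702, -0.085, 0.702]
force: [-0.5, -0.2, 0.2]
gripper_width: 0.997
```

arm_command:
  xyz:
    - [0,0,0]
    - [0,0,0]
    - [0,0,0]
    - [0,0,0]
    - [0,0,0]
  delta_rot:
    - [0.12,0,0]
    - [0.12,0,0]
    - [0.12,0,0]
    - [0.12,0,0]
    - [0.12,0,0]

```text
clock: 1.4
eef_pos: [0.5047, 0.3039, 0.2468]
tcp_rot: [0.29, 0.645, -0.29, 0.645]
force: [0.9, -1.0, -1.0]
gripper_width: 0.999
```

arm_command:
  xyz:
    - [0,0,0]
    - [0,0,0]
    - [0,0,0]
    - [0,0,0]
  delta_rot:
    - [0.12,0,0]
    - [0.12,0,0]
    - [0,0,0]
    - [0,0,0]

```text
clock: 1.73
eef_pos: [0.5048, 0.3039, 0.2469]
tcp_rot: [0.362, 0.607, -0.363, 0.607]
force: [0.1, 0.5, 0.7]
gripper_width: 1.001
```

Run:
```python
from h import *
import pickle
st=robot.read_state(); im=robot.snapshot("wrist"); pickle.dump(st,open("st1.pkl","wb"))
cv2.imwrite("pics/w1.png",im); print(st["clock"],st["eef_pos"],Ro.from_quat(st["tcp_rot"]).as_matrix().round(3))
```

```text
1.7333 [0.50477409 0.30391392 0.24691801] [[-0.001  0.881  0.474]
 [-0.     0.474 -0.881]
 [-1.    -0.001 -0.   ]]
```

View pics/w1.png

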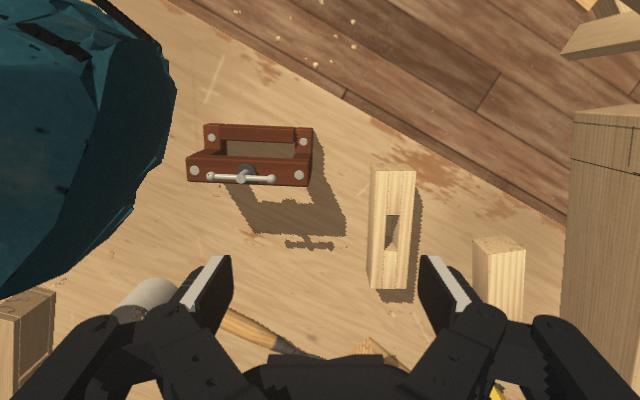

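The wrist picture shows the block's top at about (371,167), (415,171), (408,290), (367,287). The bar bolts are at about (194,170) and (299,175), and the stop lies behind the bar.

Run:
```python
from h import *
import pickle
np.set_printoptions(precision=4,suppress=True)
st=pickle.load(open("st1.pkl","rb")); im=cv2.imread("pics/w1.png")
P=lambda p,z:pt("wrist",p,z,st)
C=[P(p,.045) for p in[(367,287),(408,290),(415.5,171),(371,167)]]
print(np.array(C)[:,:2],[round(np.linalg.norm(C[i]-C[(i+1)%4]),4) for i in range(4)],"mid",np.mean(C,0))
d=C[2]+C[3]-C[0]-C[1];print("yaw",np.degrees(np.arctan2(d[1],d[0])))
# automatic: bright pine region
hsv=cv2.cvtColor(im,cv2.COLOR_BGR2HSV); g=cv2.cvtColor(im,cv2.COLOR_BGR2GRAY)
for t in(175,185,195):
    m=np.zeros_like(g);m[150:300,350:435]=(g[150:300,350:435]>t)*255
    m=cv2.morphologyEx(m,cv2.MORPH_OPEN,np.ones((3,3)));m=cv2.morphologyEx(m,cv2.MORPH_CLOSE,np.ones((7,7)))
    c=max(cv2.findContours(m,0,2)[0],key=cv2.contourArea);print(t,cv2.contourArea(c),cv2.minAreaRect(c),cv2.approxPolyDP(cv2.convexHull(c),5,True)[:,0].tolist())
# bolts
def bolt(u,v):
    w=im[v-8:v+9,u-8:u+9].astype(int); m=(w.max(2)-w.min(2)<35)&(w.min(2)>110); y,x=np.nonzero(m); return x.mean()+u-8,y.mean()+v-8,m.sum()
B={}
for n,u,v,z in[("barL",194,170,.079),("barR",299,175,.079),("stL",211,138,.03),("stR",303,142,.03)]:
    b=bolt(u,v);B[n]=P(b[:2],z);print(n,b,B[n])
for a,b in(("barL","barR"),("stL","stR")):
    e=B[a]-B[b];print(a,"mid",(B[a]+B[b])/2,"len",np.linalg.norm(e),"yaw",np.degrees(np.arctan2(e[1],e[0]))-90)
for n,p,z in[("bar fL",(187,183),.058),("bar fR",(309,187),.058),("bar rR",(313,160),.078)]:print(n,P(p,z))
for n,p in[("chisel tip",(216,293)),("handle end",(178,208)),("h2",(190,255))]:print(n,pt("scene",p,.01))
print("jar",pt("scene",(152,210),0),pt("scene",(138,205),0),pt("scene",(168,208),0))
```

```text
[[0.3987 0.1878]
 [0.4192 0.1404]
 [0.5512 0.2155]
 [0.5318 0.2612]] [np.float64(0.0516), np.float64(0.1519), np.float64(0.0496), np.float64(0.152)] mid [0.4752 0.2012 0.045 ]
yaw 29.238832975659786
175 4484.0 ((382.5, 223.0), (130.0, 65.0), 90.0) [[350, 158], [415, 171], [405, 285], [371, 288], [350, 224]]
185 3692.5 ((392.4953918457031, 229.0830841064453), (39.38371276855469, 118.48396301269531), 3.1798300743103027) [[415, 171], [399, 287], [371, 287], [376, 171]]
195 1673.5 ((391.5457458496094, 227.50209045410156), (36.145477294921875, 114.76007080078125), 2.626405715942383) [[412, 171], [402, 261], [388, 281], [371, 284], [376, 172]]
barL (np.float64(194.2962962962963), np.float64(170.09259259259258), np.int64(54)) [0.4497 0.4225 0.079 ]
barR (np.float64(299.0408163265306), np.float64(174.6122448979592), np.int64(49)) [0.4951 0.3284 0.079 ]
stL (np.float64(211.39285714285714), np.float64(137.32142857142858), np.int64(28)) [0.4746 0.4322 0.03  ]
stR (np.float64(302.90909090909093), np.float64(140.95454545454547), np.int64(22)) [0.5194 0.3402 0.03  ]
barL mid [0.4724 0.3754 0.079 ] len 0.10446484167027083 yaw 25.71358666731058
stL mid [0.497  0.3862 0.03  ] len 0.1024022802103484 yaw 25.96970892193265
bar fL [0.4244 0.4298 0.058 ]
bar fR [0.4827 0.3119 0.058 ]
bar rR [0.5146 0.3229 0.078 ]
chisel tip [0.2373 0.1442 0.01  ]
handle end [0.2537 0.3752 0.01  ]
h2 [0.2296 0.2467 0.01  ]
jar [0.2063 0.4092 0.    ] [0.1854 0.4395 0.    ] [0.2371 0.3967 0.    ]
```

arm_command:
  xyz:
    - [0,-3.15,2.0]
    - [0,-3.15,2.0]
    - [0,-3.15,2.0]
    - [0,-3.15,2.0]
    - [3.5,0,0]
  delta_rot:
    - [0,0,0]
    - [0,0,0]
    - [0,0,0]
    - [0,0,0]
    - [0,0,0]

```text
clock: 2.2
eef_pos: [0.4344, 0.1716, 0.2198]
tcp_rot: [0.367, 0.602, -0.361, 0.611]
force: [3.0, 1.4, 0.8]
gripper_width: 1.003
```

arm_command:
  xyz:
    - [4,0,0]
    - [4,0,0]
    - [4,0,0]
    - [0,0,0]
    - [0,0,0]
  delta_rot:
    - [0,0,0]
    - [0,0,0]
    - [0,0,0]
    - [0,0,0]
    - [0,0,0]

```text
clock: 2.62
eef_pos: [0.429, 0.1735, 0.0903]
tcp_rot: [0.361, 0.608, -0.365, 0.605]
force: [0.2, 1.2, 1.7]
gripper_width: 1.001
```

Run:
```python
from h import *
import pickle
st=robot.read_state(); im=robot.snapshot("wrist"); pickle.dump(st,open("st2.pkl","wb"))
cv2.imwrite("pics/w2.png",im); print(st["clock"],st["eef_pos"],Ro.from_quat(st["tcp_rot"]).as_matrix().round(3))
```

```text
2.6167 [0.42904742 0.17345101 0.09028684] [[-0.007  0.881  0.472]
 [-0.002  0.472 -0.881]
 [-1.    -0.007 -0.002]]
```

View pics/w2.png

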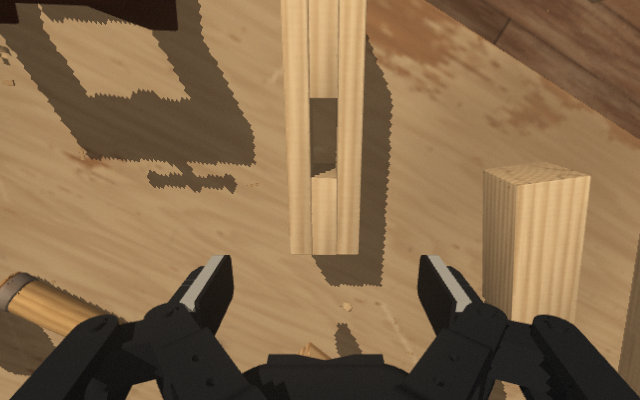

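The block is centred between the fingers and aligned: its near end runs (290..358, 254) and its centre column is 323–324. I'll check the depth along it.

Run:
```python
from h import *
import pickle
st=pickle.load(open("st2.pkl","rb")); R=Ro.from_quat(st["tcp_rot"]).as_matrix()
for p in[(290,254),(358,254),(281,20),(365.5,20),(310,98),(337,98),(311,177)]:
    print(p,(R.T@(pt("wrist",p,.045,st)-st["eef_pos"])*1e3).round(1))
```

```text
(290, 254) [ 45.5 -21.3 -23.1]
(358, 254) [ 45.4 -21.3  21.6]
(281, 20) [ 44.6 115.8 -23.2]
(365.5, 20) [ 44.5 115.8  21.3]
(310, 98) [44.8 76.5 -8.5]
(337, 98) [44.8 76.5  6.7]
(311, 177) [45.1 30.7 -8.6]
```

arm_command:
  xyz:
    - [3,0,0]
    - [3,0,0]
    - [2.2,0,0]
    - [0,0,0]
    - [0,0,0]
  delta_rot:
    - [0,0,0]
    - [0,0,0]
    - [0,0,0]
    - [0,0,0]
    - [0,0,0]

```text
clock: 3.08
eef_pos: [0.4335, 0.1746, 0.0123]
tcp_rot: [0.364, 0.606, -0.363, 0.607]
force: [0.7, 0.4, 0.1]
gripper_width: 1.006
```

arm_command:
  xyz:
    - [0,0,0]
    - [0,0,0]
    - [0,0,0]
    - [0,0,0]
    - [0,0,0]
  delta_rot:
    - [0,0,0]
    - [0,0,0]
    - [0,0,0]
    - [0,0,0]
    - [0,0,0]
  grip: 255

```text
clock: 3.5
eef_pos: [0.4338, 0.1747, 0.0126]
tcp_rot: [0.365, 0.605, -0.362, 0.608]
force: [0.2, -0.8, 6.8]
gripper_width: 0.523
```

arm_command:
  xyz:
    - [0,0,0]
    - [0,0,0]
    - [0,0,0]
    - [0,0,0]
    - [0,0,0]
  delta_rot:
    - [0,0,0]
    - [0,0,0]
    - [0,0,0]
    - [0,0,0]
    - [0,0,0]

```text
clock: 3.92
eef_pos: [0.4338, 0.1747, 0.0126]
tcp_rot: [0.365, 0.605, -0.362, 0.608]
force: [-1.0, -0.9, 7.0]
gripper_width: 0.519
```

Run:
```python
from h import *
st=robot.read_state(); R=Ro.from_quat(st["tcp_rot"]).as_matrix();print(st["clock"],st["eef_pos"],st["gripper_width"],st["force"],R.round(3))
p=st["eef_pos"]; yaw=np.arctan2(R[1,1],R[0,1]); b=p+.0537*np.array([np.cos(yaw),np.sin(yaw),0])
o=np.array([.4725,.375]);t=np.radians(25.8);x=np.array([np.cos(t),np.sin(t)]);y=np.array([-x[1],x[0]])
print("block",b,np.degrees(yaw),"clamp frame",x@(b[:2]-o),y@(b[:2]-o))
# target TCP: turn to t, staging x=-.115
for X in(-.115,-.054):
    T=o+(X-.0537)*x; d=np.array([*(T-p[:2]),0]); print(X,T,"tool cm before turn",(R.T@d*100).round(2))
```

```text
3.9167 [0.43380768 0.17470806 0.01257926] 0.5186260134944415 [-1.00107738 -0.85793549  6.99773704] [[ 0.004  0.882  0.472]
 [ 0.001  0.472 -0.882]
 [-1.     0.004  0.001]]
block [0.48116266 0.20002992 0.01257926] 28.13450316002616 clamp frame -0.06835327020911697 -0.16129910713369347
-0.115 [0.32061622 0.30157651] tool cm before turn [ -0.03  -4.   -16.53]
-0.054 [0.37553567 0.32812561] tool cm before turn [-1.000e-02  2.100e+00 -1.628e+01]
```

arm_command:
  xyz:
    - [-0.8,-0.8,0]
    - [0,-1.6,0]
    - [0,-0.6,-1.5]
    - [0,0,-2.5]
    - [0,0,-2.5]
  delta_rot:
    - [0,0,0]
    - [0,0,0]
    - [0,0,0]
    - [0,0,0]
    - [0,0,0]

```text
clock: 4.33
eef_pos: [0.3738, 0.2172, 0.0186]
tcp_rot: [0.364, 0.606, -0.364, 0.606]
force: [0.8, 1.0, -2.0]
gripper_width: 0.517
```

arm_command:
  xyz:
    - [0,0,-2.5]
    - [0,0,-2.5]
    - [0,0,-2.5]
    - [0,0,-2.0]
    - [0,0,-0.5]
  delta_rot:
    - [0,0,0]
    - [0,0,0]
    - [0,0,0]
    - [0,0,0]
    - [0.02,0,0]

```text
clock: 4.75
eef_pos: [0.326, 0.3075, 0.0188]
tcp_rot: [0.369, 0.603, -0.369, 0.603]
force: [0.1, -0.4, -1.4]
gripper_width: 0.521
```

arm_command:
  xyz:
    - [0,0,0]
    - [0,0,0]
    - [0,0,0]
    - [0,0,0]
  delta_rot:
    - [0.02,0,0]
    - [0,0,0]
    - [0,0,0]
    - [0,0,0]

```text
clock: 5.08
eef_pos: [0.3276, 0.3049, 0.0184]
tcp_rot: [0.376, 0.599, -0.376, 0.599]
force: [0.3, -0.3, -1.3]
gripper_width: 0.515
```

Run:
```python
from h import *
import pickle
st=robot.read_state(); R=Ro.from_quat(st["tcp_rot"]).as_matrix();print(st["clock"],st["eef_pos"],st["gripper_width"],st["force"],R.round(3))
p=st["eef_pos"]; yaw=np.arctan2(R[1,1],R[0,1]); b=p+.0486*np.array([np.cos(yaw),np.sin(yaw),0])
o=np.array([.4725,.375]);t=np.radians(25.8);x=np.array([np.cos(t),np.sin(t)]);y=np.array([-x[1],x[0]])
print("block",b,np.degrees(yaw),"clamp frame",x@(b[:2]-o),y@(b[:2]-o))
w=robot.snapshot("wrist"); s=robot.snapshot("scene"); pickle.dump(st,open("st3.pkl","wb"));cv2.imwrite("pics/w3.png",w);cv2.imwrite("pics/s3.png",s)
cv2.imwrite("pics/m3.png",np.vstack([cv2.resize(s[110:260,200:350],(600,300))*0+cv2.resize(s[120:220,180:380],(600,300),interpolation=2),cv2.resize(w[0:300],(600,281))]))
```

```text
5.0833 [0.32763308 0.30487756 0.0183601 ] 0.5151244668198686 [ 0.27887359 -0.32378662 -1.30010731] [[-0.     0.9    0.435]
 [-0.     0.435 -0.9  ]
 [-1.    -0.     0.   ]]
block [0.37139305 0.32602053 0.0183601 ] 25.787868975624143 clamp frame -0.11234587093981313 -9.225256776916327e-05
```

View pics/m3.png

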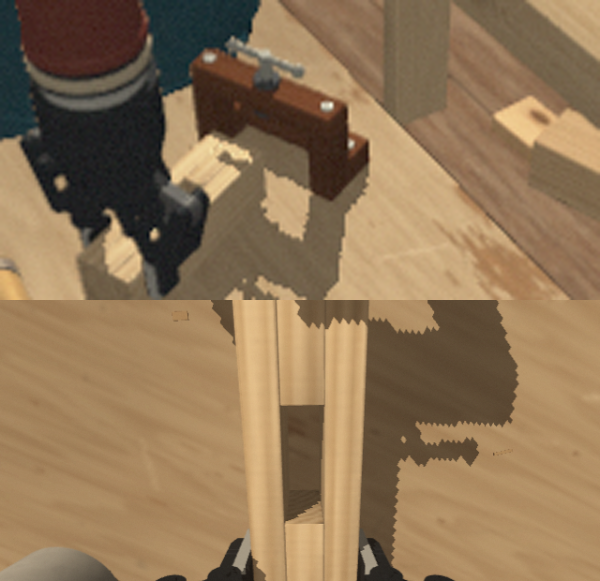

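The block is held, staged ahead of the opening and in line with it. I'll check its place in the hand from the slot edges.

Run:
```python
from h import *
import pickle
st=pickle.load(open("st3.pkl","rb")); R=Ro.from_quat(st["tcp_rot"]).as_matrix()
for p in[(280,405),(325,405),(285,523),(324,523),(236,310),(367,330),(250,540),(361,540)]:
    q=(p[0]/.9375,(p[1]-300)/.9367); print(p,(R.T@(pt("wrist",q,.0508,st)-st["eef_pos"])*1e3).round(1))
```

```text
(280, 405) [-32.4  72.1  -8.8]
(325, 405) [-32.4  72.1   7.3]
(285, 523) [-32.4  25.9  -8. ]
(324, 523) [-32.4  25.9   7.8]
(236, 310) [-32.5 102.5 -22.6]
(367, 330) [-32.4  96.5  20.9]
(250, 540) [-32.4  18.2 -22.6]
(361, 540) [-32.4  18.2  23.2]
```

arm_command:
  xyz:
    - [0.6,0,0]
    - [0,1,0]
    - [0,1,0]
    - [0,1,0]
    - [0,0,0]
  delta_rot:
    - [0,0,0]
    - [0,0,0]
    - [0,0,0]
    - [0,0,0]
    - [0,0,0]

```text
clock: 5.6
eef_pos: [0.3571, 0.3197, 0.0128]
tcp_rot: [0.377, 0.598, -0.375, 0.6]
force: [1.2, 0.5, -1.7]
gripper_width: 0.517
```

arm_command:
  xyz:
    - [0,0.8,0]
    - [0,0.8,0]
    - [0,0.4,0]
    - [0,0,0]
    - [0,0,0]
  delta_rot:
    - [0,0,0]
    - [0,0,0]
    - [0,0,0]
    - [0,0,0]
    - [0,0,0]

```text
clock: 6.02
eef_pos: [0.373, 0.3275, 0.0123]
tcp_rot: [0.376, 0.599, -0.375, 0.599]
force: [0.7, 0.6, 0.4]
gripper_width: 0.52
```

arm_command:
  xyz:
    - [0,0.2,0]
    - [0,0.2,0]
    - [0,0,0]
    - [0,0,0]
  delta_rot:
    - [0,0,0]
    - [0,0,0]
    - [0,0,0]
    - [0,0,0]

```text
clock: 6.35
eef_pos: [0.3752, 0.3287, 0.0123]
tcp_rot: [0.375, 0.599, -0.376, 0.599]
force: [-2.6, -1.5, 3.9]
gripper_width: 0.513
```

Run:
```python
from h import *
st=robot.read_state(); p=st["eef_pos"];R=Ro.from_quat(st["tcp_rot"]).as_matrix(); yaw=np.arctan2(R[1,1],R[0,1]); b=p+.049*np.array([np.cos(yaw),np.sin(yaw),0])
o=np.array([.4725,.375]);t=np.radians(25.8);x=np.array([np.cos(t),np.sin(t)]);y=np.array([-x[1],x[0]])
print(st["clock"],p,st["force"],np.degrees(yaw),"clamp frame",x@(b[:2]-o),y@(b[:2]-o))
s=robot.snapshot("scene");d=robot.snapshot("side")
cv2.imwrite("pics/m4.png",np.vstack([cv2.resize(s[120:200,200:360],(560,280),interpolation=2),cv2.resize(d[135:225,220:380],(560,315),interpolation=2)]))
```

```text
6.35 [0.37524433 0.32865545 0.01227012] [-2.63097907 -1.54842871  3.89766242] 25.83370884274623 clamp frame -0.05873170096111201 0.0006326475185383023
```

View pics/m4.png

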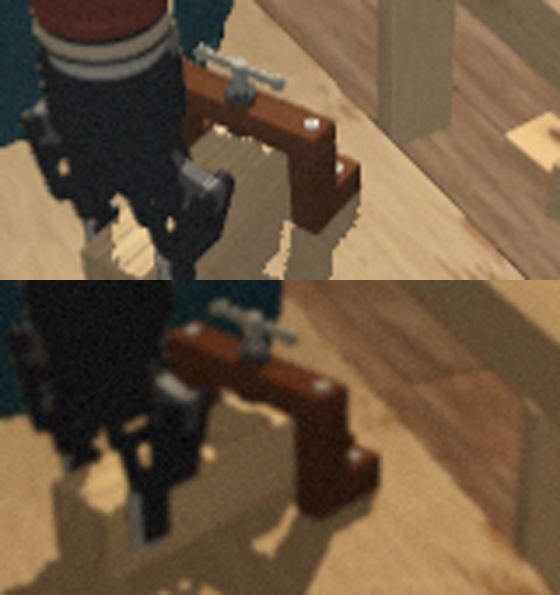

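The block is under the bar and roughly centred, and the stop is not firmly reached yet. I'll creep forward.

arm_command:
  xyz:
    - [0,0.2,0]
    - [0,0.2,0]
    - [0,0,0]
    - [0,0,0]
  delta_rot:
    - [0,0,0]
    - [0,0,0]
    - [0,0,0]
    - [0,0,0]

```text
clock: 6.78
eef_pos: [0.3794, 0.3307, 0.0123]
tcp_rot: [0.376, 0.599, -0.376, 0.599]
force: [-1.3, -0.3, 3.0]
gripper_width: 0.517
```

arm_command:
  xyz:
    - [0,0.2,0]
    - [0,0,0]
    - [0,0,0]
  delta_rot:
    - [0,0,0]
    - [0,0,0]
    - [0,0,0]

```text
clock: 7.03
eef_pos: [0.3812, 0.3315, 0.0123]
tcp_rot: [0.375, 0.599, -0.376, 0.599]
force: [-2.8, -1.5, 3.5]
gripper_width: 0.52
```

arm_command:
  xyz:
    - [0,0.15,0]
    - [0,0,0]
    - [0,0,0]
  delta_rot:
    - [0,0,0]
    - [0,0,0]
    - [0,0,0]

```text
clock: 7.28
eef_pos: [0.3823, 0.332, 0.0123]
tcp_rot: [0.375, 0.599, -0.376, 0.599]
force: [-2.6, -1.6, 5.2]
gripper_width: 0.519
```

arm_command:
  xyz:
    - [0,0.15,0]
    - [0,0,0]
    - [0,0,0]
  delta_rot:
    - [0,0,0]
    - [0,0,0]
    - [0,0,0]

```text
clock: 7.53
eef_pos: [0.3822, 0.332, 0.0123]
tcp_rot: [0.374, 0.6, -0.377, 0.598]
force: [-6.7, -3.5, 10.7]
gripper_width: 0.514
```

The force is rising and the arm has stalled, so the stop is met. Relax the push, then release and lift.

arm_command:
  xyz:
    - [0,-0.15,0]
    - [0,0,0]
  delta_rot:
    - [0,0,0]
    - [0,0,0]

```text
clock: 7.7
eef_pos: [0.3823, 0.332, 0.0123]
tcp_rot: [0.375, 0.599, -0.376, 0.599]
force: [-3.4, -2.0, 4.4]
gripper_width: 0.52
```

arm_command:
  xyz:
    - [0,0,0]
    - [0,0,0]
    - [0,0,0]
    - [0,0,0]
    - [0,0,0]
  delta_rot:
    - [0,0,0]
    - [0,0,0]
    - [0,0,0]
    - [0,0,0]
    - [0,0,0]
  grip: 0

```text
clock: 8.12
eef_pos: [0.383, 0.3323, 0.0122]
tcp_rot: [0.376, 0.599, -0.376, 0.599]
force: [-0.1, 0.3, 0.2]
gripper_width: 1.001
```

arm_command:
  xyz:
    - [-1,0,0]
    - [-2.5,0,0]
    - [-3.5,0,0]
    - [-4,0,0]
    - [-4,0,0]
  delta_rot:
    - [0,0,0]
    - [0,0,0]
    - [0,0,0]
    - [0,0,0]
    - [0,0,0]

```text
clock: 8.53
eef_pos: [0.3821, 0.3318, 0.1639]
tcp_rot: [0.375, 0.599, -0.376, 0.599]
force: [1.4, 1.0, 0.2]
gripper_width: 0.998
```

arm_command:
  xyz:
    - [-4,2.5,0]
    - [-4,2.5,0]
    - [0,2.5,0]
    - [0,0,0]
    - [0,0,0]
  delta_rot:
    - [0,0,0]
    - [0,0,0]
    - [0,0,0]
    - [0,0,0]
    - [0,0,0]

```text
clock: 8.95
eef_pos: [0.4458, 0.3626, 0.2341]
tcp_rot: [0.376, 0.599, -0.375, 0.599]
force: [-0.6, -0.0, -0.8]
gripper_width: 1.002
```

Run:
```python
from h import *
import pickle
st=robot.read_state(); w=robot.snapshot("wrist");pickle.dump(st,open("st5.pkl","wb"));cv2.imwrite("pics/w5.png",w)
s=robot.snapshot("scene");cv2.imwrite("pics/s5.png",s)
print(st["clock"],st["eef_pos"],st["force"],st["gripper_width"])
cv2.imwrite("pics/m5.png",np.hstack([cv2.resize(w[60:340,180:450],(540,560),interpolation=2),cv2.resize(s[110:310,215:305],(252,560),interpolation=2)]))
```

```text
8.95 [0.44575239 0.36263798 0.23409538] [-0.55215355 -0.01253362 -0.77846114] 1.0015670421861063
```

View pics/m5.png

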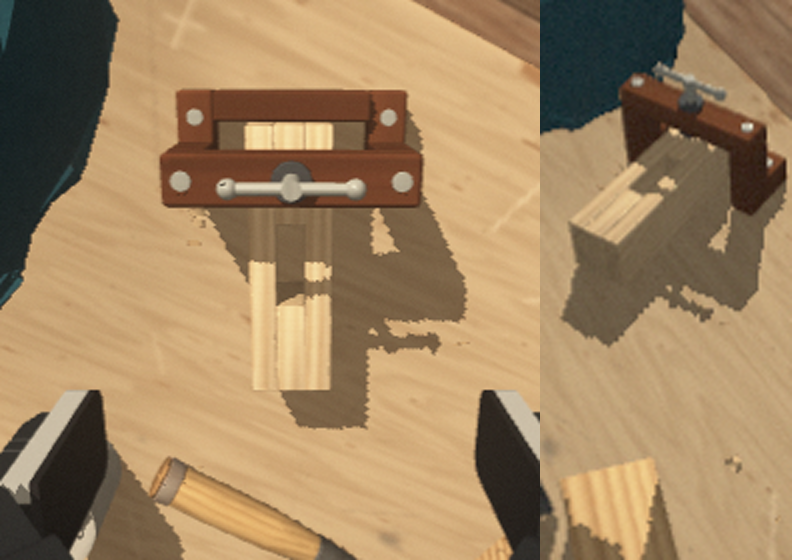

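The block lies flat with its slot up. Its far end (crop 245–333, row 122) is at the stop face, and its centreline (crop column 289–291) matches the midline between the bolts (291). The gripper is clear.

Run:
```python
from h import *
import pickle
st=pickle.load(open("st5.pkl","rb"))
f=lambda u,v:(u/2+180-.25,v/2+60-.25)
o=np.array([.4725,.375]);t=np.radians(25.8);x=np.array([np.cos(t),np.sin(t)]);y=np.array([-x[1],x[0]])
for p in[(252,389),(330,389),(245,123),(333,123)]:
    q=pt("wrist",f(*p),.045,st)[:2]-o; print(p,(x@q*1e3).round(1),(y@q*1e3).round(1))
print(robot.finish_job())
```

```text
(252, 389) -125.5 23.1
(330, 389) -125.5 -22.0
(245, 123) 24.5 23.8
(333, 123) 24.5 -20.9
the job is handed in; nothing more can be done
None
```

I gripped the mortised block behind its slot and lifted it 6 to 8 mm to line it up with the opening. I set it down, slid it under the bar until it met the stop, then let go and raised the gripper clear. The job was handed in at about 9 s of the 35 s allowed.

- **Stop:** the force rose to about 13 N and the arm stalled, so the block touched the stop. In the last wrist picture its ends lie at x −125.5 and +24.5 mm in the clamp's frame, against a stop face at 24 mm. The 0.5 mm excess is within the calibration.
- **Centring and straightness:** the block sits about 1 mm off the midline and is straight to within about 0.5°. It lies flat with the slot upward.
- **Release:** after the gripper opened, the force on the tool read about zero.
- **Tenon block:** nothing I did touched it, but I did not measure its position again at the end.

No check failed. My first figure for where the block sat relative to the gripper, 53.7 mm, was taken while the arm was still settling. I corrected it to 48.6 mm, and a later picture confirmed it at 49.0 mm.

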